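# Unload the leaf jig: draw the barrel bolt, open the leaf, take out the weldment

## Robot

A 6-joint arm with a two-finger parallel gripper is mounted at the origin on the work surface; the furniture and walls round the work are solid. World frame = base frame: x ahead of the robot, y to its left, z up, the work surface at z = 0. Lengths are in m, angles in rad, forces in N, time in s.
With the tool pointing down it reaches from about 0.3 to 0.775 m from the base axis. Payload 14.6 kg.
Tool frame: the origin (TCP) lies at the very end of the fingers, on their centre line; the grasp point (between the pads) lies 19 mm behind it; z points along the fingers, y is the line along which they close (so a half turn about z gives the same grasp; the last joint's range is limited). The gripper opens to 85 mm and grips with 20 to 120 N. Pads are 22 mm wide; open, the fingers measure 114 mm over their backs; the gripper's body (76 mm by 85 mm) begins 54 mm behind the grasp point. The pads swing forward as they close: fully open they stand 13 mm farther back than shut.
Start: joints at [-1.374, 0.3, 1.521, -0, 1.321, -0.067], TCP at [0.143, -0.531, 0.231] pointing down, gripper open.
Joint ranges: [-3.03, 3.03], [-0.79, 2.21], [0.23, 2.52], [-1.04, 4.18], [0, 3.07], [-2.55, 2.55]. Speed limits (rad/s): [2.22, 2.22, 2.57, 3.14, 3.14, 3.14].

## Interface

Orientations are given as a unit quaternion [w, x, y, z].
In Python, from cell import r gives the robot as it stands.
- The arm moves only by the tool apply_moves, never from a script. Its argument "motion" is a list of rows, each a list of 7 numbers: the shift along the tool's x, y, z as a fraction of full scale, then the turn, a rotation vector about the tool's x, y, z as a fraction of full scale, then the closure, from 0 (fully open) to 1 (shut). A call has exactly 5 rows; each row is the pose to reach, as a shift and turn from the pose commanded when the call began, along the tool's axes at that moment; what a row does not reach only later rows make up. Full scale, the value 1, is 0.15 m for a shift and 60 degrees for a turn. A row lasts 1/12 s, in which the tool goes at most 41.7 mm and 7.16 degrees, less where a joint would pass 70% of its speed; a pose out of reach is approached as far as the arm can. A call with a number of a shift or a turn outside -1 to 1 is refused whole. A call with a gripper value outside its range is refused whole. The fingers move at their own pace and stop on an object; the grip force is fixed at half the most. Time passes only in rows, so rows that repeat a pose let the fingers close, or fill a call up. It gives the time, the measured TCP pose, the force, the opening and the grip force at its end, in the units of the state.
- r.state(): the state, without advancing time (a new reading comes with each control period).
- r.capture(name): name is "side" or "top"; returns the picture (384x512x3 uint8, red, green, blue); there is no depth.
- r.calibration(name): a dict with "intrinsics" (3x3 intrinsics, pixels), "cam_to_world" (4x4, takes a point from camera to world coordinates). Camera axes: x right, y up, looking along -z (the intrinsics and any distortion apply to the point x, -y, -z); pixel columns grow to the right and rows downward; lengths in m; the calibration is good to about 2 mm. A picture is of the moment at which its call begins. calibration takes no time and is no camera call.
- r.close_job(): hands the job in; it is judged then, once.
The state is a dict: "t": time; "q": joint angles; "qd": joint speeds; "joint_efforts": joint torques, N m; "eef_pos": TCP position; "eef_rot": TCP orientation; "ft_force": force on the tool from outside, world axes, zero at the start; "moment": the same for the moment, N m; "gripper_width": finger opening in m; "finger_force": force on a finger pad.
Only numpy, scipy, OpenCV 4.12 (cv2) and the standard library are available. Lean on these libraries where they do the work, as an engineer would, in place of code of your own. Each camera call takes 0.05 s, during which the arm holds its last target. There are 200 camera calls.

## Task

Unload the welded L-piece from the leaf jig. Lift the barrel bolt's handle clear of its notch, draw the bolt out as far as it goes and lay the handle down in the rear notch so that the bolt stays out; then swing the leaf right up until it stands open, take out the L-piece and lay it flat on the bare table beside the jig, without dropping it or disturbing the other things on the bench.

Things in the scene. Friction and masses are not known exactly. Their poses are not given: they have to be found in the camera images.
- jig: Leaf jig fixed to the table: steel base plate 12 mm thick, x -125 to +100, y -130 to +130 mm in its own axes (z up), origin on the underside. Bolt along jig y, at x -75, z 67. Leaf along jig x, at y 45. Hinge ears: x 69 to 91, y 17 to 73, up to z 64. Four locating pins, 14 mm high, stand round the L-piece with 1 to 2 mm of play.
- keeper (a point): Middle of the keeper cheek on the bolt's axis, jig (-75, 62, 67) mm; jig axes. The cheek (y 57 to 67) and the guide block (y -8 to +32), both x -93 to -57 and up to z 83, carry the bolt, a 16 mm round bar. The bolt crosses over the leaf's tongue into the cheek: the leaf is locked until the bolt is drawn 33 mm.
- front_notch (a point): Middle of the front notch, jig (-102, -17, 67) mm; jig axes. The bolt's handle lies in it while the bolt is shut, sticking out towards -x. The notch (16 mm wide in y, bottom at z 61, open at the top) is cut in an upright steel strip, x -105 to -99, y -45 to +15, top at z 85. Lifted over this top, the handle can travel along with the bolt.
- bolt (a joint): Travel of the bolt, m: 0 shut (starts at 0 to 3 mm), grows as it is drawn out towards jig -y; drags with about 2.5 N. The rear guide, a bearing block (x -91 to -59, 26 mm long, up to z 83) screwed down through slots, is set differently each time: its face stops the handle's stem, at any turn of the handle, after 40 to 58 mm. The setting is not reported: feel or see it.
- bolt_handle (a joint): Turn of the handle about the bolt's axis, rad: 0 level, down in a notch; 1.57 straight up; limit 1.75. Clear of the notch above 0.85; 0.65 to 0.85 resting on the strips' tops. Light, falls by its own weight. Just before the rear stop is the rear notch (16 mm wide, strip x -111 to -105, top z 85): the handle goes down in it with the stem against the block or up to 5 mm short of it.
- bolt_grip (a point): Middle of the black T-bar grip at the end of the bolt's handle: a cylinder 18 mm thick and 34 mm long, parallel to the bolt, 65 mm from the bolt's axis on a 10 mm round stem. With the handle down the grip lies level with the bolt's axis, 67 mm above the table, beyond the front edge of the plate, free all round.
- leaf (a joint): Opening of the hinged leaf, rad: 0 shut, 1.57 upright, stop at 1.75. The hinge is a little stiff: let go above about 1 the leaf stays where it is, let go lower it sinks shut. Lifting it at its grip takes 2 to 5 N.
- leaf_hinge (a point): Middle of the leaf's hinge, whose axis runs along jig y; at jig (80, 45, 53) mm. Opening lifts the leaf's end at the bolt and swings it towards jig +x.
- leaf_grip (a point): Middle of the black T-bar grip on the leaf: a cylinder 20 mm thick and 40 mm long, parallel to the hinge, 115 mm from the hinge along the leaf and 50 mm off the hinge's plane (45 mm over the leaf's top), on a 10 mm stem. The leaf is a bar 36 mm wide, 10 mm thick, 168 mm long from the hinge, the last 48 mm a tongue 20 mm wide.
- l_piece: The weldment: two square steel tubes welded to an L, 0.2 to 0.4 kg, flat on the jig plate under the leaf, its axes within 2 degrees of the jig's. Origin on its underside, mid outline (mm): long leg x -39 to -10, y -55 to 53; short leg x -10 to 39, y 24 to 53; 29 high (weld beads 33). Grasp the long leg across its 29 mm (along x); in the jig it is free for fingers from y -30 to 20.
- bare_table (a point): Middle of the bare patch of table at the jig's left, about 180 mm across, height 0: a good place for the L-piece; any bare table will do.
- flat_tab: Bystander: flat steel tab 32 x 75 x 10 mm lying on the jig plate's right half.
- mig_pliers: Bystander: pliers 217 x 59 x 18 mm, on the table in front of the jig.
- tape_measure: Bystander: tape measure 40 x 82 x 70 mm, at the right.
- flap_disc: Bystander: flat abrasive disc 116 mm across, at the right.
- spray_can: Bystander: spray can 65 mm across, 189 mm tall, at the left.
Mind the look-alikes: they are no part of the job. Leave any orange look-alike of the l_piece alone.

How it is judged:
By the outcome, as a careful person would: the job done as asked, in the order asked, and still so for the second after the job is handed in, with the robot touching nothing.
It also fails if it takes over 64 s, if anything falls off the work surface, if the arm or the gripper's body presses on something with over 40 N, if the wrist force passes 120 N, or if a joint passes its speed limit or range.

## Working session

There is one attempt and no reset: what is moved stays moved. The work goes in short steps, Python scripts to look and compute and a tool call to move; the robot and the scene stay as the last step left them, time stands still between calls to the robot, and variables do not carry over. Pictures are saved under pics/ and viewed, at most 10 in all, crops included, and the job is handed in when it is done.

Besides the shell and the picture viewer there is one more tool, called after "Emit:" as a command line: name --pt "numbers of a row" for each row, then --argument value for the rest. apply_moves: Moves the arm, as the interface text tells. Shift numbers are shares of 0.15 m and turn numbers shares of 60 degrees, none past 1 either way. Its arguments: {"type":"object","properties":{"motion":{"type":"array","items":{"type":"array","items":{"type":"number"}}}},"required":["motion"]}

```bash
ls; mkdir -p pics
python3 - <<'E'
from cell import r
import cv2, numpy as np
for n in ("side","top"):
    im=r.capture(n); cv2.imwrite(f"pics/{n}0.png",im[:,:,::-1])
    c=r.calibration(n); print(n,{k:np.round(np.array(v),4).tolist() if not isinstance(v,str) else v for k,v in c.items()})
s=r.state(); print(s)
E
```

```text
pics
side {'intrinsics': [[351.3455, 0.0, 258.0808], [0.0, 351.3455, 194.9039], [0.0, 0.0, 1.0]], 'cam_to_world': [[-0.9997, -0.0229, -0.0052, 0.4924], [0.0097, -0.6036, 0.7972, 1.0641], [-0.0214, 0.797, 0.6036, 0.9173], [0.0, 0.0, 0.0, 1.0]]}
top {'intrinsics': [[347.0009, 0.0, 256.0342], [0.0, 347.0009, 187.3717], [0.0, 0.0, 1.0]], 'cam_to_world': [[-0.0228, 0.9836, -0.1787, 0.3052], [-0.9996, -0.0252, -0.0113, -0.0177], [-0.0156, 0.1783, 0.9838, 1.239], [0.0, 0.0, 0.0, 1.0]]}
{'t': 0.1, 'q': array([-1.37358783e+00,  3.00430422e-01,  1.52153555e+00,  2.04242605e-05,
        1.32068570e+00, -6.65977996e-02]), 'qd': array([-4.62555626e-06, -1.44162596e-03, -1.68143620e-03,  8.74179454e-07,
        1.05922064e-03, -1.10041627e-03]), 'joint_efforts': array([ 1.57273873e-03, -5.44376457e+01, -3.62369978e+01, -3.80599829e-05,
        3.07943395e-03,  6.68110943e-06]), 'eef_pos': array([ 0.14337779, -0.5307634 ,  0.23076289]), 'eef_rot': array([-5.29023458e-04,  9.91313580e-01,  1.31518464e-01, -2.46830836e-05]), 'ft_force': array([-0.78509801, -0.13522541, -0.26687089]), 'moment': array([-0.01420401,  0.05481227, -0.03048472]), 'finger_force': 0.0, 'gripper_width': 0.08496371907125085}
```

Run:
```python
import cv2
a=cv2.imread("pics/top0.png");b=cv2.imread("pics/side0.png")
cv2.imwrite("pics/top0b.png",cv2.resize(a,(800,600),interpolation=cv2.INTER_CUBIC))
cv2.imwrite("pics/side0b.png",cv2.resize(b,(800,600),interpolation=cv2.INTER_CUBIC))
```

```text
(no output)
```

View pics/top0b.png

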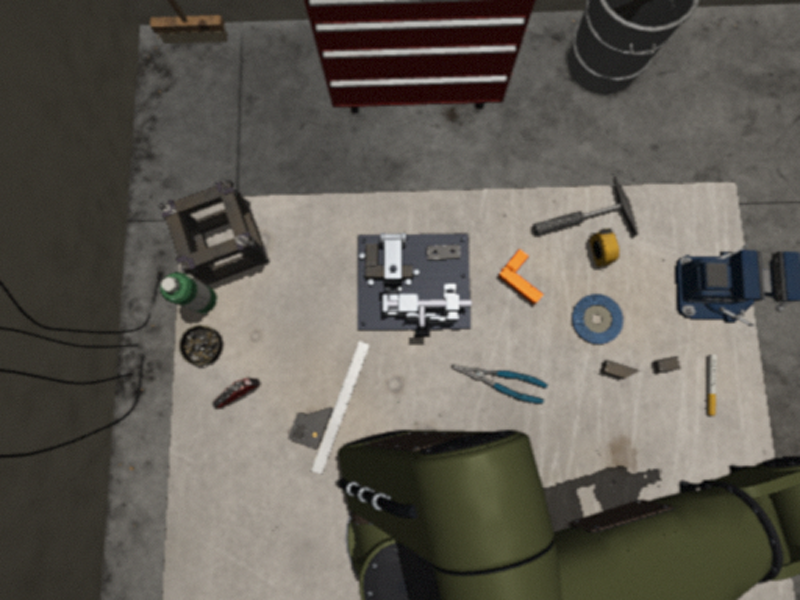

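View pics/side0b.png

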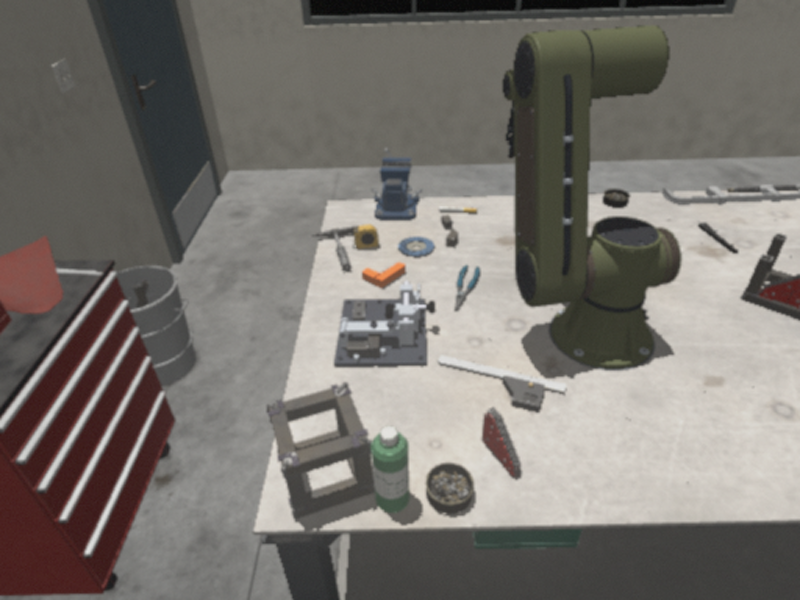

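The top view shows the jig at about (358–470, 233–332) in the scaled image, with jig x up (world +x) and jig y to the left (world +y). An orange look-alike L lies to the right at (520,277) and is to be left alone. The bolt handle grip is at about (417,340). The bare table is left of the jig, between the jig and the frame/can at (200,300).

```bash
cat > h.py <<'E'
from cell import r
import cv2, numpy as np
from scipy.spatial.transform import Rotation as R
C={n:r.calibration(n) for n in("side","top")}
def ray(n,u,v):
    K=np.array(C[n]["intrinsics"]);T=np.array(C[n]["cam_to_world"])
    d=np.linalg.inv(K)@[u,v,1]; return T[:3,3],T[:3,:3]@(d*[1,-1,-1])
def onz(n,u,v,z):
    o,d=ray(n,u,v); return o+d*(z-o[2])/d[2]
def proj(n,p):
    K=np.array(C[n]["intrinsics"]);T=np.array(C[n]["cam_to_world"])
    c=T[:3,:3].T@(np.asarray(p,float)-T[:3,3]); q=K@(c*[1,-1,-1]); return q[:2]/q[2]
def two(a,b):  # a=(u,v) top, b=(u,v) side -> point, gap
    o1,d1=ray("top",*a);o2,d2=ray("side",*b)
    s=np.linalg.lstsq(np.c_[d1,-d2],o2-o1,rcond=None)[0]
    p,q=o1+d1*s[0],o2+d2*s[1]; return (p+q)/2,np.linalg.norm(p-q)
def crop(im,x0,y0,x1,y1,name,k):
    cv2.imwrite("pics/"+name,cv2.resize(im[y0:y1,x0:x1,::-1],None,fx=k,fy=k,interpolation=cv2.INTER_CUBIC))
E
python3 - <<'E'
from h import *
t=cv2.imread("pics/top0.png")[:,:,::-1];s=cv2.imread("pics/side0.png")[:,:,::-1]
a=cv2.resize(t[140:225,220:310],None,fx=6.6,fy=6.6,interpolation=cv2.INTER_CUBIC)
cv2.imwrite("pics/jt.png",a[:,:,::-1])
b=cv2.resize(s[175:240,205:295],None,fx=8,fy=8,interpolation=cv2.INTER_CUBIC)
cv2.imwrite("pics/js.png",b[:,:,::-1])
# plate mask
for n,im,(x0,y0,x1,y1) in(("top",t,(215,140,315,225)),("side",s,(205,170,290,240))):
    c=im[y0:y1,x0:x1].astype(int); print(n,"plate px sample",c[-12-2,12] if n=="top" else c[-20,20])
    g=cv2.cvtColor(im,cv2.COLOR_RGB2GRAY)[y0:y1,x0:x1]
    m=(g<110).astype(np.uint8); 
    m=cv2.morphologyEx(m,cv2.MORPH_OPEN,np.ones((5,5)))
    k,l,st,_=cv2.connectedComponentsWithStats(m); i=1+st[1:,4].argmax()
    pts=cv2.findContours((l==i).astype(np.uint8),0,2)[0][0]
    h=cv2.convexHull(pts); q=cv2.approxPolyDP(h,4,True)[:,0]+[x0,y0]
    print(q.tolist(),[onz(n,u,v,.012).round(3).tolist() for u,v in q])
E
```

```text
top plate px sample [167 159 147]
[[298, 149], [300, 210], [270, 220], [229, 211], [230, 150]] [[0.667, -0.16, 0.012], [0.442, -0.158, 0.012], [0.41, -0.05, 0.012], [0.445, 0.094, 0.012], [0.67, 0.089, 0.012]]
side plate px sample [104 102  99]
[[271, 200], [271, 233], [228, 234], [221, 214]] [[0.447, -0.094, 0.012], [0.454, 0.106, 0.012], [0.615, 0.106, 0.012], [0.65, -0.011, 0.012]]
```

View pics/jt.png

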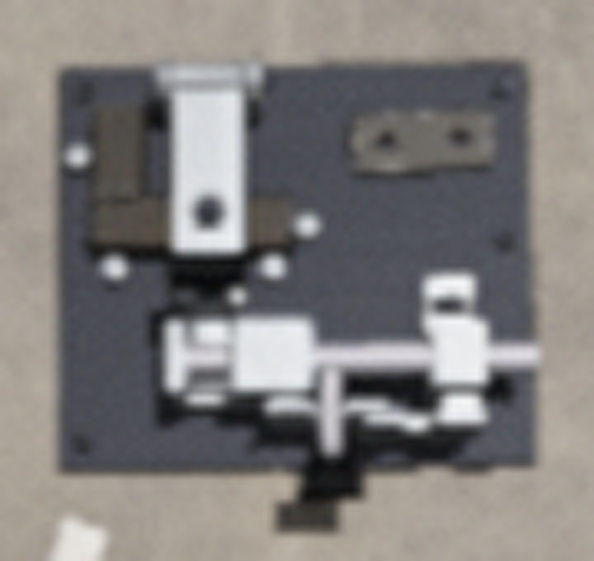

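View pics/js.png

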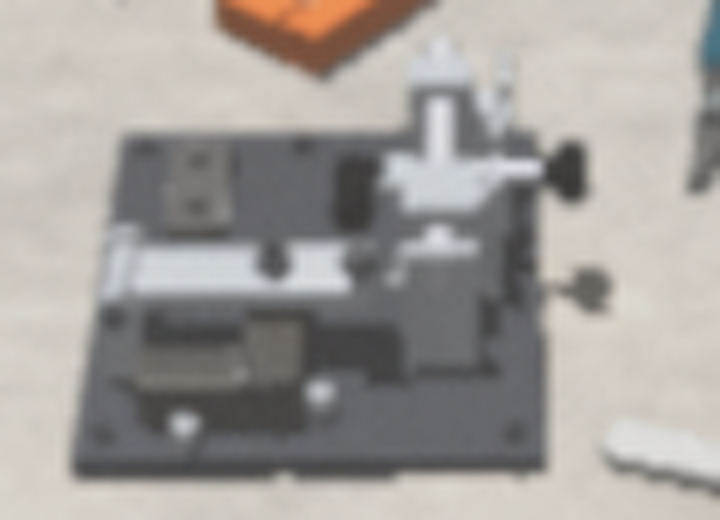

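The crops show the following:
- **Plate corners:** top crop (60,68), (525,62), (535,468), (60,470); side crop (122,135), (75,460), (545,460).
- **Bolt grip:** black, at top (332,480) and side (568,172). Its brown shadow lies below it.
- **L-piece:** dark brown, under the white leaf, at top (92–292, 105–250). The orange L outside the jig is the look-alike.
- **Rear guide face:** top crop column of about 432.

Next I fit the jig pose.

```bash
cat >> h.py <<'E'
ct=lambda x,y:((x+.5)/6.6-.5+220,(y+.5)/6.6-.5+140)
cs=lambda x,y:((x+.5)/8-.5+205,(y+.5)/8-.5+175)
E
python3 - <<'E'
from h import *
from scipy.optimize import least_squares
obs=[("top",ct(60,68),(100,130)),("top",ct(525,62),(100,-130)),("top",ct(535,468),(-125,-130)),("top",ct(60,470),(-125,130)),
("side",cs(122,135),(100,-130)),("side",cs(75,460),(100,130)),("side",cs(545,460),(-125,130))]
J=lambda p,q:np.array([p[0],p[1],0])+R.from_euler("z",p[2]).apply(np.array(q)/1000)
f=lambda p,o:np.concatenate([proj(n,J(p,(*q,12)))-np.array(u) for n,u,q in o])
for o in(obs[:4],obs[4:],obs):
    s=least_squares(f,[.57,-.03,0],args=(o,)); print(s.x.round(4),f(s.x,o).round(1).tolist())
p=s.x
for nm,q in dict(boltgrip=(-140,-17,67),leafgrip=(-35,45,103),guideTop=(-75,12,83),keeperTop=(-75,62,83),leafend0=(70,45,58),strip=(-102,-45,85)).items():
    w=J(p,q); a=proj("top",w);b=proj("side",w); print(nm,w.round(4),"topcrop",((a-[220,140])*6.6).round(),"sidecrop",((b-[205,175])*8).round())
for nm,a,b in(("boltgrip",ct(332,480),cs(568,172)),("leafgrip",ct(205,268),cs(362,258))):
    w,g=two(a,b); print(nm,w.round(4),g.round(4),"jig",R.from_euler("z",-p[2]).apply(w-[p[0],p[1],0]).round(4))
inv=lambda w:(R.from_euler("z",-p[2]).apply(w-[p[0],p[1],0])*1000).round(1)
print("rearface",inv(onz("top",*ct(432,350),.083)),"stem",inv(onz("top",*ct(332,400),.067)),"Lcorners top z=.041:",[inv(onz("top",*ct(*c),.041)) for c in((92,250),(292,250),(292,200),(95,105),(140,105))])
print("L side z=.041:",[inv(onz("side",*cs(*c),.041)) for c in((303,385),(135,388),(303,318))])
E
```

```text
[ 0.5684 -0.034  -0.0163] [-0.2, -0.0, 0.3, 0.1, 0.6, -0.2, -0.7, 0.1]
[ 0.5682 -0.0328 -0.0195] [0.1, -0.3, -0.7, 0.3, 0.5, -0.2]
[ 0.5684 -0.0337 -0.017 ] [-0.3, -0.1, 0.2, 0.1, 0.5, -0.2, -0.8, 0.1, 0.0, -0.4, -0.6, 0.2, 0.6, -0.4]
boltgrip [ 0.4282 -0.0484  0.067 ] topcrop [328. 483.] sidecrop [569. 169.]
leafgrip [0.5342 0.0118 0.103 ] topcrop [204. 269.] sidecrop [352. 190.]
guideTop [ 0.4936 -0.0205  0.083 ] topcrop [270. 353.] sidecrop [437. 180.]
keeperTop [0.4945 0.0295 0.083 ] topcrop [172. 354.] sidecrop [437. 245.]
leafend0 [0.6392 0.0101 0.058 ] topcrop [206.  93.] sidecrop [138. 267.]
strip [ 0.4657 -0.077   0.085 ] topcrop [383. 404.] sidecrop [491. 107.]
boltgrip [ 0.4306 -0.0491  0.0667] 0.0009 jig [-0.1376 -0.0177  0.0667]
leafgrip [0.5378 0.0144 0.0677] 0.0113 jig [-0.0315  0.0476  0.0677]
rearface [-72.6 -69.3  83. ] stem [-95.7 -18.3  67. ] Lcorners top z=.041: [array([-10. , 108.3,  41. ]), array([-10.9,   1.4,  41. ]), array([16.5,  1.1, 41. ]), array([ 70.2, 107.2,  41. ]), array([70. , 82.8, 41. ])]
L side z=.041: [array([-10. , 110.5,  41. ]), array([ 68.7, 111.3,  41. ]), array([-8. , 62.1, 41. ])]
```

The jig fit is consistent: both views agree, and the bolt grip triangulates to z=66.7 mm. Jig pose is (0.5684, −0.0337), yaw −0.017. The rear stop face is at jig y ≈ −69, so travel is about 47 mm. The leaf grip is also confirmed by its predicted black spots, at top (204,269) and side (352,190).

```bash
cat >> h.py <<'E'
P=[.5684,-.0337,-.017]
JR=R.from_euler("z",P[2])
toW=lambda q:np.array([P[0],P[1],0])+JR.apply(np.array(q)/1000)
toJ=lambda w:JR.inv().apply(np.asarray(w)-[P[0],P[1],0])*1000
R0=JR*R.from_matrix(np.array([[0,1,0],[1,0,0],[0,0,-1]]))   # tool x=+yj, y=+xj, z down
def cur():
    s=r.state(); q=s["eef_rot"]; return s,R.from_quat([q[1],q[2],q[3],q[0]])
def rel(q,tilt=0,base=None):
    """tcp target in jig mm, tilt deg about tool x -> fractions from current pose"""
    s,Rc=cur(); Rt=R0*R.from_euler("x",tilt,degrees=True)
    d=Rc.inv().apply(toW(q)-s["eef_pos"])/.15; a=(Rc.inv()*Rt).as_rotvec()/np.radians(60)
    print("rel",q,d.round(3).tolist(),a.round(3).tolist())
def st():
    s,Rc=cur(); print("t",round(s["t"],2),"tcp jig",toJ(s["eef_pos"]).round(1),"rot err deg",np.degrees((R0.inv()*Rc).as_rotvec()).round(1),"F",s["ft_force"].round(1),"w",round(s["gripper_width"]*1000,1),"ff",round(s["finger_force"],1))
E
python3 -c "
from h import *
st(); rel((-140,-1.5,200))"
```

```text
t 0.1 tcp jig [-416.5 -504.2  230.8] rot err deg [ 0.   0.  73.9] F [-0.8 -0.1 -0.3] w 85.0 ff 0.0
rel (-140, -1.5, 200) [2.7, -2.709, 0.208] [-0.001, -0.001, -1.232]
```

Emit:
apply_moves --pt "1 -1 0 0 0 -0.6 0.2" --pt "1 -1 0 0 0 -0.6 0.4" --pt "1 -1 0 0 0 -0.6 0.67" --pt "1 -1 0 0 0 -0.6 0.67" --pt "1 -1 0 0 0 -0.6 0.67"

```text
t: 0.52
eef_pos: [0.2475, -0.3484, 0.231]
eef_rot: [-0.0, 0.902, 0.432, -0.0]
ft_force: [1.5, -1.3, 0.4]
gripper_width: 0.0283
finger_force: 0.0
```

```bash
python3 -c "
from h import *
st(); rel((-140,-1.5,200))"
```

```text
t 0.52 tcp jig [-315.5 -320.1  231. ] rot err deg [ 0.   0.  37.8] F [ 1.5 -1.3  0.4] w 28.3 ff 0.0
rel (-140, -1.5, 200) [2.395, -0.377, 0.207] [-0.0, -0.0, -0.63]
```

Emit:
apply_moves --pt "1 -0.16 0.09 0 0 -0.6 0.67" --pt "1 -0.16 0.09 0 0 -0.6 0.67" --pt "1 -0.16 0.09 0 0 -0.6 0.67" --pt "1 -0.16 0.09 0 0 -0.6 0.67" --pt "1 -0.16 0.09 0 0 -0.6 0.67"

```text
t: 0.93
eef_pos: [0.3245, -0.2152, 0.2174]
eef_rot: [-0.0, 0.724, 0.69, 0.0]
ft_force: [0.4, -0.3, -0.2]
gripper_width: 0.0282
finger_force: 0.0
```

```bash
python3 -c "
from h import *
st(); rel((-140,-1.5,130))"
```

```text
t 0.93 tcp jig [-240.8 -185.6  217.4] rot err deg [0.  0.1 1.7] F [ 0.4 -0.3 -0.2] w 28.2 ff 0.0
rel (-140, -1.5, 130) [1.247, 0.635, 0.583] [-0.0, -0.001, -0.029]
```

Emit:
apply_moves --pt "1 0.635 0.3 0 0 -0.029 0.67" --pt "1 0.635 0.3 0 0 -0.029 0.67" --pt "1 0.635 0.3 0 0 -0.029 0.67" --pt "1 0.635 0.3 0 0 -0.029 0.67" --pt "1 0.635 0.3 0 0 -0.029 0.67"

```text
t: 1.35
eef_pos: [0.4279, -0.0711, 0.1714]
eef_rot: [-0.001, 0.716, 0.698, -0.0]
ft_force: [0.1, -0.8, 0.5]
gripper_width: 0.0282
finger_force: 0.0
```

```bash
python3 -c "
from h import *
st(); rel((-139,-1,53))"
```

```text
t 1.35 tcp jig [-139.9  -39.8  171.4] rot err deg [0.1 0.  0.4] F [ 0.1 -0.8  0.5] w 28.2 ff 0.0
rel (-139, -1, 53) [0.258, 0.005, 0.79] [-0.001, -0.001, -0.007]
```

Emit:
apply_moves --pt "0.27 0 0.1 0 0 0 0.67" --pt "0.27 0 0.4 0 0 0 0.67" --pt "0.27 0 0.6 0 0 0 0.67" --pt "0.27 0 0.7 0 0 0 0.67" --pt "0.27 0 0.79 0 0 0 0.67"

```text
t: 1.77
eef_pos: [0.427, -0.0334, 0.0524]
eef_rot: [-0.001, 0.716, 0.698, -0.001]
ft_force: [-0.4, 2.3, 2.4]
gripper_width: 0.0279
finger_force: 1.3
```

```bash
python3 -c "
from h import *
st(); a=r.capture('top');b=r.capture('side')
A=cv2.resize(a[170:225,240:300],(660,605))[:300+290];B=cv2.resize(b[165:225,235:295],(400,400))
crop(a,235,165,300,225,'g1.png',9)
crop(b,240,165,300,225,'g2.png',9)"
```

```text
t 1.77 tcp jig [-141.4   -2.1   52.4] rot err deg [0.1 0.  0.5] F [-0.4  2.3  2.4] w 27.9 ff 1.3
```

View pics/g2.png

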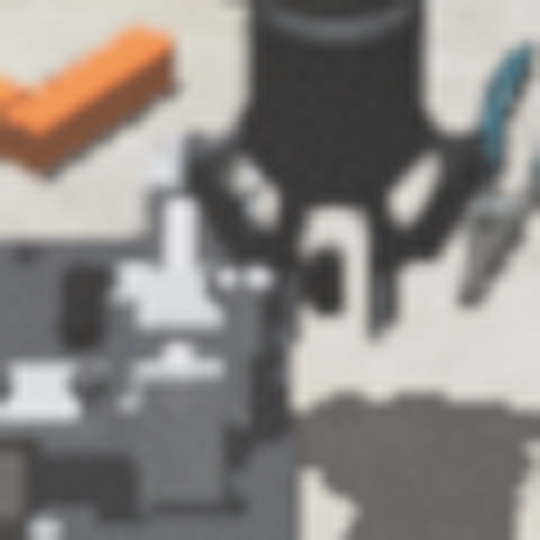

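The fingers straddle the bolt's grip at crop (322,278) in this side view, on the +y side of the stem. Now close on it.

Emit:
apply_moves --pt "0.01 0.01 0 0 0 0 0.67" --pt "0.01 0.01 0 0 0 0 0.85" --pt "0.01 0.01 0 0 0 0 0.9" --pt "0.01 0.01 0 0 0 0 0.9" --pt "0.01 0.01 0 0 0 0 0.9"

```text
t: 2.28
eef_pos: [0.4293, -0.0325, 0.0553]
eef_rot: [0.0, 0.716, 0.698, 0.0]
ft_force: [-4.8, 0.4, 3.3]
gripper_width: 0.0155
finger_force: 58.4
```

```bash
python3 -c "
from h import *
st()
s,Rc=cur();print(s['moment'])
# arc about bolt axis from theta0=0; grip rigid offset
for th in(.15,.3,.45,.6,.75,.9,1.05,1.15): print(th,'dy %.3f dz %.3f'%(65*(1-np.cos(th))/150,-65*np.sin(th)/150))"
```

```text
t 2.28 tcp jig [-139.1   -1.1   55.3] rot err deg [-0.  -0.   0.6] F [-4.8  0.4  3.3] w 15.5 ff 58.4
[ 0.20365935  0.77729285 -0.06139516]
0.15 dy 0.005 dz -0.065
0.3 dy 0.019 dz -0.128
0.45 dy 0.043 dz -0.188
0.6 dy 0.076 dz -0.245
0.75 dy 0.116 dz -0.295
0.9 dy 0.164 dz -0.339
1.05 dy 0.218 dz -0.376
1.15 dy 0.256 dz -0.396
```

Width is 15.5 mm, less than 18 mm, so the grip sits near the pad's lower edge. I'll regrasp about 7 mm deeper.

Emit:
apply_moves --pt "0.01 0.005 0 0 0 0 0.68" --pt "0.02 0.005 0.045 0 0 0 0.68" --pt "0.02 0.005 0.045 0 0 0 0.9" --pt "0.02 0.005 0.045 0 0 0 0.9" --pt "0.02 0.005 0.045 0 0 0 0.9"

```text
t: 2.7
eef_pos: [0.4294, -0.0293, 0.0473]
eef_rot: [-0.001, 0.716, 0.698, -0.001]
ft_force: [-6.9, 2.2, 3.5]
gripper_width: 0.0148
finger_force: 58.3
```

```bash
python3 -c "
from h import *
st()
s,Rc=cur();print(s['moment'])"
```

```text
t 2.7 tcp jig [-139.1    2.    47.3] rot err deg [0.1 0.  0.5] F [-6.9  2.2  3.5] w 14.8 ff 58.3
[ 0.14350806  1.04759943 -0.02401183]
```

```bash
python3 -c "
import numpy as np
def f(t): 
    a=np.radians(22*t); return np.array([65*(1-np.cos(t))-20*np.sin(a), -65*np.sin(t)+20*(np.cos(a)-1)])
for t in np.arange(.11,1.2,.11): print('%.2f dy %.3f dz %.3f tilt %.3f'%(t,*(f(t)/150),22*t/60))"
```

```text
0.11 dy -0.003 dz -0.048 tilt 0.040
0.22 dy -0.001 dz -0.095 tilt 0.081
0.33 dy 0.007 dz -0.141 tilt 0.121
0.44 dy 0.019 dz -0.186 tilt 0.161
0.55 dy 0.036 dz -0.229 tilt 0.202
0.66 dy 0.058 dz -0.270 tilt 0.242
0.77 dy 0.083 dz -0.307 tilt 0.282
0.88 dy 0.113 dz -0.342 tilt 0.323
0.99 dy 0.146 dz -0.372 tilt 0.363
1.10 dy 0.182 dz -0.398 tilt 0.403
```

Emit:
apply_moves --pt "0 -0.003 -0.048 0.04 0 0 0.9" --pt "0 0 -0.095 0.08 0 0 0.9" --pt "0 0.007 -0.141 0.12 0 0 0.9" --pt "0 0.02 -0.186 0.16 0 0 0.9" --pt "0 0.036 -0.229 0.2 0 0 0.9"

```text
t: 3.12
eef_pos: [0.4341, -0.0294, 0.0819]
eef_rot: [-0.077, 0.712, 0.694, -0.075]
ft_force: [-12.8, 1.9, 7.5]
gripper_width: 0.015
finger_force: 58.4
```

```bash
python3 -c "
from h import *
st()
s,Rc=cur();print(s['moment'])
b=r.capture('side');crop(b,240,165,300,225,'g3.png',7)"
```

```text
t 3.12 tcp jig [-134.4    2.    81.9] rot err deg [12.4  0.1  0.6] F [-12.8   1.9   7.5] w 15.0 ff 58.4
[ 0.19126069  1.84591676 -0.17902696]
```

View pics/g3.png

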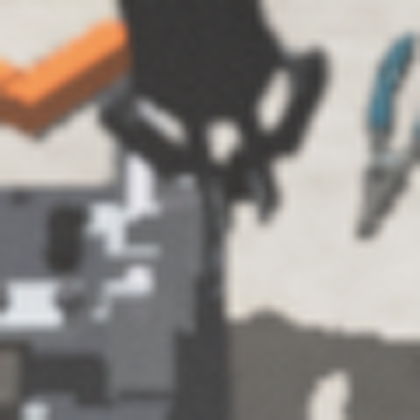

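```bash
cat >> h.py <<'E'
def tcp(th,a): a=np.radians(a); return np.array([-75-65*np.cos(th)-20*np.sin(a),0,67+65*np.sin(th)-20*np.cos(a)])
def arc(t0,a0,L):
    Q=R.from_matrix(np.array([[0,1,0],[1,0,0],[0,0,-1]]))*R.from_euler("x",a0,degrees=True)
    for t,a in L: print(round(t,2),(Q.inv().apply(tcp(t,a)-tcp(t0,a0))/150).round(3),round((a-a0)/60,3))
E
python3 -c "
from h import *
arc(.55,12.1,[(t,22*t) for t in (.68,.8,.92,1.04,1.16)])"
```

```text
0.68 [ 0.     0.015 -0.052] 0.048
0.8 [ 0.     0.036 -0.097] 0.092
0.92 [ 0.     0.061 -0.139] 0.136
1.04 [ 0.     0.091 -0.178] 0.18
1.16 [ 0.     0.125 -0.212] 0.224
```

The gripper holds the T-bar and the handle is rising: the grip point lies 65 mm from the bolt's axis at θ≈0.56. Continuing the arc.

Emit:
apply_moves --pt "0 0.01 -0.052 0.048 0 0 0.9" --pt "0 0.028 -0.097 0.092 0 0 0.9" --pt "0 0.051 -0.139 0.136 0 0 0.9" --pt "0 0.081 -0.178 0.18 0 0 0.9" --pt "0 0.115 -0.212 0.224 0 0 0.9"

```text
t: 3.58
eef_pos: [0.4574, -0.03, 0.1108]
eef_rot: [-0.161, 0.698, 0.68, -0.156]
ft_force: [-21.1, 3.2, 20.5]
gripper_width: 0.0148
finger_force: 58.4
```

```bash
cat >> h.py <<'E'
def grip():
    s,Rc=cur(); g=toJ(s["eef_pos"]-.020*Rc.apply([0,0,1])); d=g-[-75,0,67]
    print("grip pt",g.round(1),"r %.1f theta %.3f"%(np.hypot(d[0],d[2]),np.arctan2(d[2],-d[0])),"M",s["moment"].round(2))
E
python3 -c "
from h import *
st();grip()"
```

```text
t 3.58 tcp jig [-111.     1.8  110.8] rot err deg [25.9  0.1  0.6] F [-21.1   3.2  20.5] w 14.8 ff 58.4
grip pt [-102.3    1.7  128.8] r 67.6 theta 1.155 M [ 0.25  4.55 -0.38]
```

Emit:
apply_moves --pt "0 -0.01 -0.008 0 0 0 0.9" --pt "-0.07 -0.01 -0.008 0 0 0 0.9" --pt "-0.14 -0.01 -0.008 0 0 0 0.9" --pt "-0.21 -0.01 -0.008 0 0 0 0.9" --pt "-0.27 -0.01 -0.008 0 0 0 0.9"

```text
t: 4.0
eef_pos: [0.4563, -0.0709, 0.111]
eef_rot: [-0.159, 0.699, 0.68, -0.154]
ft_force: [-6.1, 3.2, 3.0]
gripper_width: 0.0147
finger_force: 59.0
```

```bash
python3 -c "
from h import *
st();grip()"
```

```text
t 4.0 tcp jig [-111.5  -39.1  111. ] rot err deg [25.6  0.2  0.5] F [-6.1  3.2  3. ] w 14.7 ff 59.0
grip pt [-102.8  -39.2  129. ] r 68.0 theta 1.149 M [ 0.44  1.07 -0.33]
```

Emit:
apply_moves --pt "-0.015 0 0 0 0 0 0.9" --pt "-0.025 0 0 0 0 0 0.9" --pt "-0.035 0 0 0 0 0 0.9" --pt "-0.042 0 0 0 0 0 0.9" --pt "-0.042 0 0 0 0 0 0.9"

```text
t: 4.42
eef_pos: [0.4561, -0.0766, 0.111]
eef_rot: [-0.159, 0.699, 0.68, -0.154]
ft_force: [-6.0, 4.5, 3.5]
gripper_width: 0.0148
finger_force: 59.0
```

```bash
python3 -c "
from h import *
st();grip()"
```

```text
t 4.42 tcp jig [-111.5  -44.8  111. ] rot err deg [25.6  0.2  0.6] F [-6.   4.5  3.5] w 14.8 ff 59.0
grip pt [-102.9  -44.9  129. ] r 68.0 theta 1.148 M [ 0.55  1.2  -0.46]
```

Emit:
apply_moves --pt "-0.006 0 0 0 0 0 0.9" --pt "-0.012 0 0 0 0 0 0.9" --pt "-0.018 0 0 0 0 0 0.9" --pt "-0.02 0 0 0 0 0 0.9" --pt "-0.02 0 0 0 0 0 0.9"

```text
t: 4.83
eef_pos: [0.456, -0.0773, 0.111]
eef_rot: [-0.161, 0.698, 0.681, -0.153]
ft_force: [-7.0, 23.8, 4.1]
gripper_width: 0.0148
finger_force: 59.9
```

```bash
python3 -c "
from h import *
st();grip()"
```

```text
t 4.83 tcp jig [-111.7  -45.5  111. ] rot err deg [25.6  0.4  0.5] F [-7.  23.8  4.1] w 14.8 ff 59.9
grip pt [-103.   -45.6  129. ] r 68.0 theta 1.146 M [ 3.39  1.39 -1.82]
```

The bolt is against its stop: Fy rose to 24 N at TCP jig y −45.5, about 47 mm of travel. I'll back off 1.8 mm and lay the handle down.

```bash
python3 -c "
from h import *
arc(1.15,25.6,[(t,22.2*t) for t in (1.03,.91,.79,.67)])
arc(.67,14.9,[(t,22.2*t) for t in (.54,.41,.28,.14,0)])"
```

```text
1.03 [ 0.    -0.025  0.041] -0.046
0.91 [ 0.    -0.045  0.086] -0.09
0.79 [ 0.    -0.059  0.133] -0.134
0.67 [ 0.    -0.067  0.182] -0.179
0.54 [ 0.    -0.012  0.053] -0.049
0.41 [ 0.    -0.018  0.107] -0.097
0.28 [ 0.    -0.016  0.163] -0.145
0.14 [ 0.    -0.006  0.222] -0.197
0 [0.    0.013 0.28 ] -0.248
```

Emit:
apply_moves --pt "0.03 0 0 0 0 0 0.9" --pt "0.03 -0.025 0.041 -0.046 0 0 0.9" --pt "0.03 -0.045 0.086 -0.09 0 0 0.9" --pt "0.03 -0.059 0.133 -0.134 0 0 0.9" --pt "0.03 -0.067 0.182 -0.179 0 0 0.9"

```text
t: 5.25
eef_pos: [0.4373, -0.0748, 0.0906]
eef_rot: [-0.09, 0.711, 0.692, -0.087]
ft_force: [14.7, 1.7, -7.3]
gripper_width: 0.0147
finger_force: 59.2
```

```bash
python3 -c "
from h import *
st();grip()"
```

```text
t 5.25 tcp jig [-130.4  -43.3   90.6] rot err deg [14.4  0.1  0.5] F [14.7  1.7 -7.3] w 14.7 ff 59.2
grip pt [-125.5  -43.3  109.9] r 66.3 theta 0.705 M [ 0.41 -2.66  0.28]
```

Emit:
apply_moves --pt "0 -0.008 0.053 -0.049 0 0 0.9" --pt "0 -0.011 0.107 -0.097 0 0 0.9" --pt "0 -0.009 0.163 -0.145 0 0 0.9" --pt "0 0.001 0.222 -0.197 0 0 0.9" --pt "0 0.02 0.275 -0.24 0 0 0.9"

```text
t: 5.67
eef_pos: [0.4285, -0.0747, 0.0499]
eef_rot: [-0.001, 0.716, 0.698, -0.001]
ft_force: [-1.5, 0.7, 4.0]
gripper_width: 0.0148
finger_force: 63.5
```

```bash
python3 -c "
from h import *
st();grip()"
```

```text
t 5.67 tcp jig [-139.1  -43.4   49.9] rot err deg [ 0.1 -0.   0.5] F [-1.5  0.7  4. ] w 14.8 ff 63.5
grip pt [-139.1  -43.4   69.9] r 64.2 theta 0.046 M [0.12 0.06 0.18]
```

Emit:
apply_moves --pt "0 -0.007 0.01 0 0 0 0.73" --pt "0 -0.007 0.01 0 0 0 0.73" --pt "0.007 -0.007 0 0 0 0 0.73" --pt "0.007 -0.007 -0.12 0 0 0 0.73" --pt "0.007 -0.007 -0.35 0 0 0 0.73"

```text
t: 6.08
eef_pos: [0.4266, -0.0733, 0.1013]
eef_rot: [-0.005, 0.716, 0.698, -0.004]
ft_force: [0.3, 0.1, -0.0]
gripper_width: 0.0233
finger_force: 0.0
```

Emit:
apply_moves --pt "0 0 -0.25 0 0 0 0.6" --pt "0 0 -0.5 0 0 0 0.5" --pt "0.1 0.2 -0.7 0 0 0 0.5" --pt "0.3 0.5 -0.7 0 0 0 0.5" --pt "0.56 0.7 -0.7 0 0 0 0.5"

```text
t: 6.5
eef_pos: [0.5232, -0.0084, 0.2102]
eef_rot: [0.0, 0.717, 0.697, -0.001]
ft_force: [-0.3, -0.2, 0.1]
gripper_width: 0.0427
finger_force: 0.0
```

```bash
python3 -c "
from h import *
st();rel((-35,62,150))
a=r.capture('top');b=r.capture('side');
A=cv2.resize(a[140:225,220:310],(600,567),interpolation=2)
crop(a,225,170,305,225,'h1.png',7);crop(b,235,165,300,225,'h2.png',7)
x=cv2.imread('pics/h1.png');y=cv2.imread('pics/h2.png')
k=np.zeros((420,800,3),np.uint8);x=cv2.resize(x,(400,275));y=cv2.resize(y,(400,370));k[:275,:400]=x;k[:370,400:]=y;cv2.imwrite('pics/h3.png',k)"
```

```text
t 6.5 tcp jig [-45.6  24.5 210.2] rot err deg [ 0.  -0.   0.7] F [-0.3 -0.2  0.1] w 42.7 ff 0.0
rel (-35, 62, 150) [0.251, 0.068, 0.401] [-0.001, 0.001, -0.011]
```

View pics/h3.png

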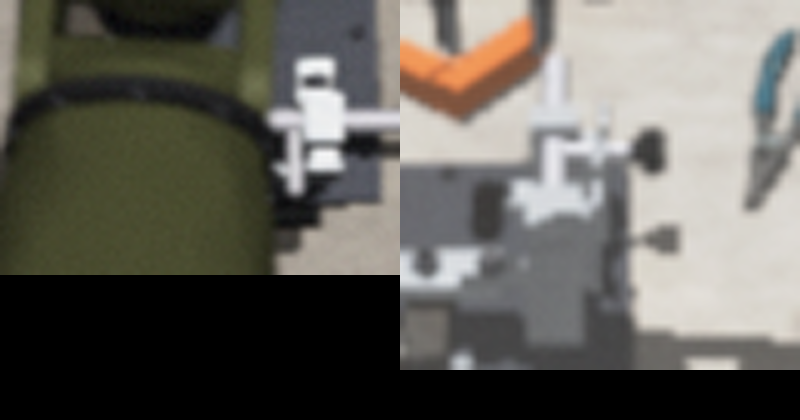

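The handle lies level beside the rear guide: stem at left crop (295,160), grip level at right crop (652,150). The bolt is out. Next, check the numbers for the leaf grip and move there.

```bash
python3 -c "
from h import *
print('bolt grip px pred',proj('side',toW((-140,-63,67))),'seen',(235+252/6.154,165+150/6.167))
w,g=two(ct(205,268),cs(355,190));print('leaf grip jig',toJ(w).round(1),g)
rel((-35,62,130));rel((-35,62,88))"
```

```text
bolt grip px pred [275.70400012 189.27001821] seen (275.9489762755931, 189.32300956705043)
leaf grip jig [-34.3  45.9 106.3] 0.001443211060768942
rel (-35, 62, 130) [0.229, 0.072, 0.516] [-0.005, -0.0, -0.006]
rel (-35, 62, 88) [0.229, 0.073, 0.796] [-0.005, -0.0, -0.006]
```

Emit:
apply_moves --pt "0.12 0.03 0 0 0 -0.01 0.67" --pt "0.25 0.068 0.15 0 0 -0.01 0.67" --pt "0.25 0.068 0.3 0 0 -0.01 0.67" --pt "0.25 0.068 0.4 0 0 -0.01 0.67" --pt "0.25 0.068 0.5 0 0 -0.01 0.67"

```text
t: 7.02
eef_pos: [0.5312, 0.0291, 0.1312]
eef_rot: [-0.002, 0.713, 0.702, -0.002]
ft_force: [-0.4, 0.2, 0.3]
gripper_width: 0.0281
finger_force: 0.0
```

```bash
python3 -c "
from h import *
st();rel((-35,62.5,88))"
```

```text
t 7.02 tcp jig [-38.2  62.2 131.2] rot err deg [ 0.4 -0.  -0.1] F [-0.4  0.2  0.3] w 28.1 ff 0.0
rel (-35, 62.5, 88) [0.002, 0.023, 0.288] [-0.006, 0.0, 0.001]
```

Emit:
apply_moves --pt "0.01 0.006 0 -0.004 0 0 0.67" --pt "0.01 0.006 0.15 -0.004 0 0 0.67" --pt "0.01 0.006 0.28 -0.004 0 0 0.67" --pt "0.01 0.006 0.29 -0.004 0 0 0.67" --pt "0.01 0.006 0.29 -0.004 0 0 0.67"

```text
t: 7.43
eef_pos: [0.5322, 0.0303, 0.0889]
eef_rot: [-0.001, 0.713, 0.701, -0.001]
ft_force: [-0.1, 0.1, -0.3]
gripper_width: 0.028
finger_force: 0.0
```

Emit:
apply_moves --pt "0 0 0 0 0 0 0.8" --pt "0 0 0 0 0 0 0.9" --pt "0 0 0 0 0 0 0.9" --pt "0 0 0 0 0 0 0.9" --pt "0 0 0 0 0 0 0.9"

```text
t: 7.85
eef_pos: [0.5352, 0.0302, 0.0906]
eef_rot: [0.003, 0.713, 0.701, 0.003]
ft_force: [21.6, -1.2, -13.2]
gripper_width: 0.0177
finger_force: 58.8
```

```bash
cat >> h.py <<'E'
def ltcp(f,a,off=15): a=np.radians(a); return np.array([80-115*np.cos(f)+50*np.sin(f)-off*np.sin(a),0,53+115*np.sin(f)+50*np.cos(f)-off*np.cos(a)])
def larc(t0,a0,L):
    Q=R.from_matrix(np.array([[0,1,0],[1,0,0],[0,0,-1]]))*R.from_euler("x",a0,degrees=True)
    for t,a in L: print(round(t,2),(Q.inv().apply(ltcp(t,a)-ltcp(t0,a0))/150).round(3),round((a-a0)/60,3))
def lgrip():
    s,Rc=cur(); g=toJ(s["eef_pos"]-.015*Rc.apply([0,0,1])); d=g-[80,0,53]
    print("leaf pt",g.round(1),"r %.1f (125.4) phi %.3f"%(np.hypot(d[0],d[2]),np.arctan2(d[2],-d[0])-np.arctan2(50,115)),"M",s["moment"].round(2))
E
python3 -c "
from h import *
st();lgrip()
larc(0,0,[(t,20*t) for t in (.06,.15,.25,.35,.45)])
larc(.45,9,[(t,20*t) for t in (.6,.75,.9,1.05,1.2)])"
```

```text
t 7.85 tcp jig [-34.3  63.4  90.6] rot err deg [-0.4  0.  -0. ] F [ 21.6  -1.2 -13.2] w 17.7 ff 58.8
leaf pt [-34.4  63.4 105.6] r 125.9 (125.4) phi 0.021 M [ 0.1  -3.12  0.05]
0.06 [ 0.     0.019 -0.045] 0.02
0.15 [ 0.     0.053 -0.111] 0.05
0.25 [ 0.     0.098 -0.18 ] 0.083
0.35 [ 0.     0.149 -0.243] 0.117
0.45 [ 0.     0.206 -0.302] 0.15
0.6 [ 0.     0.083 -0.089] 0.05
0.75 [ 0.     0.178 -0.165] 0.1
0.9 [ 0.     0.283 -0.225] 0.15
1.05 [ 0.     0.396 -0.268] 0.2
1.2 [ 0.     0.514 -0.293] 0.25
```

Emit:
apply_moves --pt "0 0.016 -0.01 0 0 0 0.9" --pt "0 0.035 -0.055 0.02 0 0 0.9" --pt "0 0.069 -0.121 0.05 0 0 0.9" --pt "0 0.114 -0.19 0.083 0 0 0.9" --pt "0 0.165 -0.253 0.117 0 0 0.9"

```text
t: 8.27
eef_pos: [0.5573, 0.0297, 0.1282]
eef_rot: [-0.044, 0.711, 0.7, -0.044]
ft_force: [4.1, -2.5, -9.1]
gripper_width: 0.0173
finger_force: 59.0
```

```bash
python3 -c "
from h import *
st();lgrip()
larc(.35,7,[(t,20*t) for t in (.5,.65,.8,.95,1.1)])"
```

```text
t 8.27 tcp jig [-12.1  63.2 128.2] rot err deg [ 7.1 -0.  -0. ] F [ 4.1 -2.5 -9.1] w 17.3 ff 59.0
leaf pt [-10.3  63.2 143. ] r 127.5 (125.4) phi 0.374 M [-0.41 -0.49 -0.17]
0.5 [ 0.     0.077 -0.095] 0.05
0.65 [ 0.     0.167 -0.177] 0.1
0.8 [ 0.     0.268 -0.244] 0.15
0.95 [ 0.     0.378 -0.294] 0.2
1.1 [ 0.     0.494 -0.328] 0.25
```

The leaf is swinging up (φ≈0.37, forces low). Continuing.

Emit:
apply_moves --pt "0 0.077 -0.095 0.05 0 0 0.9" --pt "0 0.167 -0.177 0.1 0 0 0.9" --pt "0 0.268 -0.244 0.15 0 0 0.9" --pt "0 0.378 -0.294 0.2 0 0 0.9" --pt "0 0.494 -0.328 0.25 0 0 0.9"

```text
t: 8.68
eef_pos: [0.6374, 0.0284, 0.1721]
eef_rot: [-0.136, 0.7, 0.688, -0.134]
ft_force: [-6.0, 5.7, 16.9]
gripper_width: 0.0173
finger_force: 58.2
```

```bash
python3 -c "
from h import *
st();lgrip()
larc(1.1,22,[(t,22+ (t-1.1)*15) for t in (1.16,1.22,1.28,1.32,1.32)])"
```

```text
t 8.68 tcp jig [ 67.9  63.3 172.1] rot err deg [22. -0. -0.] F [-6.   5.7 16.9] w 17.3 ff 58.2
leaf pt [ 73.5  63.3 186. ] r 133.1 (125.4) phi 1.112 M [ 1.09  2.08 -0.15]
1.16 [ 0.     0.044 -0.02 ] 0.015
1.22 [ 0.     0.09  -0.038] 0.03
1.28 [ 0.     0.136 -0.052] 0.045
1.32 [ 0.     0.168 -0.06 ] 0.055
1.32 [ 0.     0.168 -0.06 ] 0.055
```

Emit:
apply_moves --pt "0 0.045 0.01 0 0 0 0.9" --pt "0 0.095 -0.005 0 0 0 0.9" --pt "0 0.095 -0.005 0 0 0 0.55" --pt "0 0.095 -0.005 0 0 0 0.55" --pt "0 0.095 -0.15 0 0 0 0.55"

```text
t: 9.1
eef_pos: [0.6567, 0.0283, 0.1796]
eef_rot: [-0.138, 0.699, 0.688, -0.136]
ft_force: [-1.2, 0.4, -0.9]
gripper_width: 0.0386
finger_force: 0.0
```

```bash
python3 -c "
from h import *
st();b=r.capture('side');cv2.imwrite('pics/l1.png',cv2.resize(b[110:240,190:310,::-1],(552,598)))
rel((95,62,265));rel((-20,45,265),-28);rel((-20,45,190),-28)"
```

```text
t 9.1 tcp jig [ 87.2  63.5 179.6] rot err deg [22.4 -0.  -0. ] F [-1.2  0.4 -0.9] w 38.6 ff 0.0
rel (95, 62, 265) [-0.01, -0.164, -0.503] [-0.366, 0.0, 0.001]
rel (-20, 45, 265) [-0.122, -0.875, -0.216] [-0.832, -0.0, 0.001]
rel (-20, 45, 190) [-0.122, -0.689, 0.248] [-0.832, -0.0, 0.001]
```

View pics/l1.png

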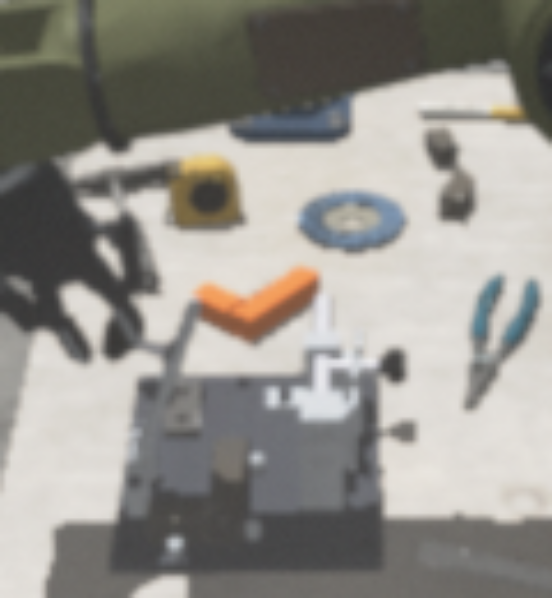

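The leaf stands by itself, tip at crop (195,305), leaning slightly towards −x. The bolt handle stays in the rear notch at (392,363). I'll back off, go round over the top, and push the leaf the last bit from its underside.

Emit:
apply_moves --pt "0 0 -0.25 0 0 0 0.55" --pt "0 -0.05 -0.5 -0.1 0 0 0.55" --pt "-0.05 -0.3 -0.5 -0.2 0 0 1" --pt "-0.1 -0.55 -0.4 -0.3 0 0 1" --pt "-0.12 -0.8 -0.3 -0.42 0 0 1"

```text
t: 9.57
eef_pos: [0.6114, 0.0162, 0.2694]
eef_rot: [-0.022, 0.713, 0.701, -0.021]
ft_force: [1.3, 0.1, 0.2]
gripper_width: 0.0027
finger_force: 0.0
```

```bash
python3 -c "
from h import *
st();rel((-20,45,265),-28);rel((-20,45,190),-28)"
```

```text
t 9.57 tcp jig [ 42.2  50.7 269.4] rot err deg [ 3.5  0.  -0. ] F [1.3 0.1 0.2] w 2.7 ff 0.0
rel (-20, 45, 265) [-0.038, -0.412, 0.055] [-0.525, -0.0, 0.0]
rel (-20, 45, 190) [-0.038, -0.382, 0.554] [-0.525, -0.0, 0.0]
```

Emit:
apply_moves --pt "-0.02 -0.2 0 -0.11 0 0 1" --pt "-0.038 -0.4 0.05 -0.22 0 0 1" --pt "-0.038 -0.4 0.1 -0.33 0 0 1" --pt "-0.038 -0.4 0.35 -0.44 0 0 1" --pt "-0.038 -0.39 0.55 -0.525 0 0 1"

```text
t: 9.98
eef_pos: [0.5488, 0.012, 0.2017]
eef_rot: [0.155, 0.696, 0.684, 0.153]
ft_force: [2.3, -0.7, -1.7]
gripper_width: 0.0001
finger_force: 0.0
```

```bash
python3 -c "
from h import *
st();rel((20,45,192),-28);rel((50,45,192),-28);rel((70,45,192),-28)"
```

```text
t 9.98 tcp jig [-20.3  45.3 201.7] rot err deg [-25.2   0.1  -0.1] F [ 2.3 -0.7 -1.7] w 0.1 ff 0.0
rel (20, 45, 192) [-0.003, 0.216, 0.173] [-0.046, -0.001, 0.001]
rel (50, 45, 192) [-0.003, 0.397, 0.259] [-0.046, -0.001, 0.001]
rel (70, 45, 192) [-0.003, 0.517, 0.315] [-0.046, -0.001, 0.001]
```

Emit:
apply_moves --pt "0 0.1 0.05 0 0 0 1" --pt "0 0.2 0.105 0 0 0 1" --pt "0 0.3 0.16 0 0 0 1" --pt "0 0.4 0.21 0 0 0 1" --pt "0 0.5 0.265 0 0 0 1"

```text
t: 10.4
eef_pos: [0.6348, 0.0107, 0.1956]
eef_rot: [0.152, 0.696, 0.685, 0.15]
ft_force: [-1.8, -0.0, 1.1]
gripper_width: 0.0003
finger_force: 0.5
```

```bash
python3 -c "
from h import *
st()"
```

```text
t 10.4 tcp jig [ 65.6  45.5 195.6] rot err deg [-24.7   0.1  -0.1] F [-1.8 -0.   1.1] w 0.3 ff 0.5
```

Emit:
apply_moves --pt "0 0.03 0.015 0 0 0 1" --pt "0 0.06 0.03 0 0 0 1" --pt "0 0.06 0.03 0 0 0 1" --pt "0 -0.1 -0.05 0 0 0 1" --pt "0 -0.35 -0.2 0 0 0 0.6"

```text
t: 10.82
eef_pos: [0.5756, 0.0116, 0.1988]
eef_rot: [0.151, 0.696, 0.685, 0.15]
ft_force: [0.0, 0.2, 1.1]
gripper_width: 0.0107
finger_force: 0.0
```

```bash
python3 -c "
from h import *
st();b=r.capture('side');a=r.capture('top')
k=np.zeros((560,800,3),np.uint8);x=cv2.resize(b[110:240,190:310,::-1],(400,433));y=cv2.resize(a[130:225,215:315,::-1],(400,380));k[:433,:400]=x;k[:380,400:]=y;cv2.imwrite('pics/l2.png',k)
cv2.imwrite('pics/l2t.png',a[:,:,::-1]);cv2.imwrite('pics/l2s.png',b[:,:,::-1])
rel((5,50,150));rel((5,50,30))"
```

```text
t 10.82 tcp jig [  6.4  45.4 198.8] rot err deg [-24.6   0.1  -0.1] F [0.  0.2 1.1] w 10.7 ff 0.0
rel (5, 50, 150) [0.028, -0.116, 0.308] [0.408, -0.001, 0.001]
rel (5, 50, 30) [0.027, -0.447, 1.036] [0.408, -0.001, 0.001]
```

View pics/l2.png

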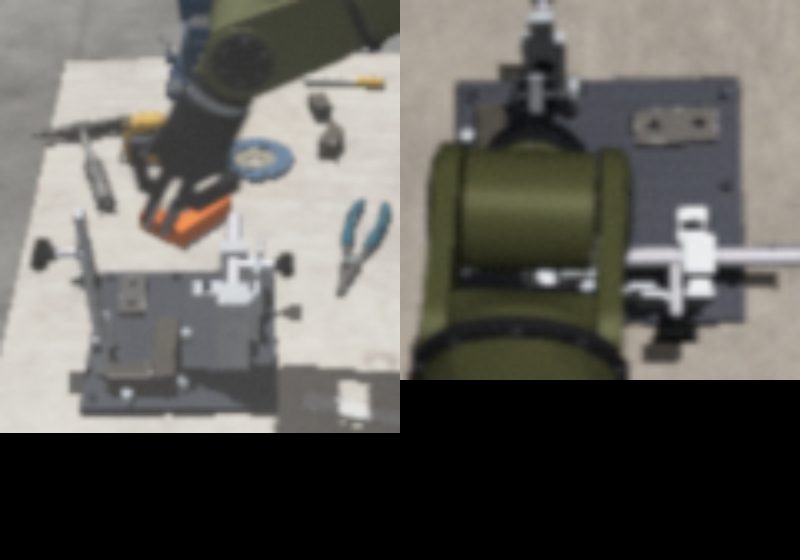

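The leaf stands slightly past upright: tip at left crop (78,212), hinge foot about (98,330). The L-piece is now uncovered at (165,345). I'll check the leaf angle and L-piece height numerically, then move over the L.

Run:
```python
from h import *
from scipy.optimize import minimize_scalar
uv=np.array([190+78*.3,110+212*.3])
f=lambda p:np.linalg.norm(proj('side',toW((80-168*np.cos(p),45,53+168*np.sin(p))))-uv)
m=minimize_scalar(f,bounds=(.9,1.9),method='bounded');print('phi',m.x,m.fun)
for a,b in((ct(92,250),cs(303,385)),(ct(95,105),cs(135,388))): w,g=two(a,b);print('L corner',toJ(w).round(1),g.round(4))
s=cv2.imread('pics/l2s.png').astype(int);B,G,Rr=s[...,0],s[...,1],s[...,2]
m=((Rr-B>8)&(Rr<130)).astype(np.uint8)[195:232,205:255]
k,l,stt,c=cv2.connectedComponentsWithStats(m)
for i in np.argsort(-stt[1:,4])[:3]+1:
    ys,xs=np.where(l==i);print(stt[i].tolist(),'x right edge mid',[ (int(y+195),int(xs[ys==y].min()+205),int(xs[ys==y].max()+205)) for y in range(ys.min(),ys.max()+1,3)])
print('pred leg top edges side', [proj('side',toW(q)).round(1).tolist() for q in((-10,2,41),(19,2,41),(-10,109,41),(19,80,41),(68,109,41))])
rel((4.5,50,150));rel((4.5,50,60))
```

```text
phi 1.6217070680381007 0.2700251576555229
L corner [ -9.7 108.4  39.2] 0.0003
L corner [ 70.2 107.4  37.9] 0.0017
[32, 13, 6, 10, 42] x right edge mid [(208, 238, 240), (211, 237, 242), (214, 238, 242), (217, 240, 240)]
[23, 27, 2, 1, 2] x right edge mid [(222, 228, 229)]
[18, 27, 1, 1, 1] x right edge mid [(222, 223, 223)]
pred leg top edges side [[243.6, 204.6], [236.3, 204.7], [242.4, 222.4], [235.2, 217.4], [221.7, 222.7]]
rel (4.5, 50, 150) [0.028, -0.119, 0.306] [0.408, -0.001, 0.001]
rel (4.5, 50, 60) [0.027, -0.367, 0.852] [0.408, -0.001, 0.001]
```

Emit:
apply_moves --pt "0.01 -0.1 0 0.1 0 0 0.53" --pt "0.02 -0.14 0.05 0.2 0 0 0.53" --pt "0.028 -0.12 0.12 0.3 0 0 0.53" --pt "0.028 -0.116 0.2 0.408 0 0 0.53" --pt "0.028 -0.116 0.3 0.408 0 0 0.53"

```text
t: 11.33
eef_pos: [0.5801, 0.0158, 0.1523]
eef_rot: [-0.001, 0.713, 0.702, -0.001]
ft_force: [-0.6, -0.4, 0.4]
gripper_width: 0.0399
finger_force: 0.0
```

```bash
python3 -c "
from h import *
st();rel((4.5,50,70));rel((4.5,50,17))"
```

```text
t 11.33 tcp jig [ 10.8  49.7 152.3] rot err deg [ 0.2  0.1 -0.1] F [-0.6 -0.4  0.4] w 39.9 ff 0.0
rel (4.5, 50, 70) [0.002, -0.041, 0.549] [-0.003, -0.001, 0.001]
rel (4.5, 50, 17) [0.001, -0.04, 0.902] [-0.003, -0.001, 0.001]
```

Emit:
apply_moves --pt "0 -0.02 0.1 0 0 0 0.53" --pt "0 -0.02 0.3 0 0 0 0.53" --pt "0 -0.02 0.5 0 0 0 0.53" --pt "0 -0.02 0.5 0 0 0 0.53" --pt "0 -0.02 0.5 0 0 0 0.53"

```text
t: 11.75
eef_pos: [0.5757, 0.016, 0.0766]
eef_rot: [-0.0, 0.713, 0.702, 0.001]
ft_force: [0.9, -1.0, 0.9]
gripper_width: 0.0402
finger_force: 0.0
```

```bash
python3 -c "
from h import *
st();rel((4.5,50,17))"
```

```text
t 11.75 tcp jig [ 6.4 49.8 76.6] rot err deg [-0.   0.1 -0.1] F [ 0.9 -1.   0.9] w 40.2 ff 0.0
rel (4.5, 50, 17) [0.001, -0.013, 0.397] [0.001, -0.001, 0.001]
```

Emit:
apply_moves --pt "0 -0.012 0 0 0 0 0.53" --pt "0 -0.012 0.15 0 0 0 0.53" --pt "0 -0.012 0.3 0 0 0 0.53" --pt "0 -0.012 0.38 0 0 0 0.53" --pt "0 -0.012 0.39 0 0 0 0.53"

```text
t: 12.17
eef_pos: [0.5742, 0.0161, 0.0176]
eef_rot: [0.0, 0.713, 0.702, 0.001]
ft_force: [-0.9, -0.8, -1.0]
gripper_width: 0.0406
finger_force: 0.0
```

Emit:
apply_moves --pt "0 0 0 0 0 0 0.6" --pt "0 0 0 0 0 0 0.7" --pt "0 0 0 0 0 0 0.75" --pt "0 0 0 0 0 0 0.75" --pt "0 0 0 0 0 0 0.75"

```text
t: 12.58
eef_pos: [0.5755, 0.016, 0.0199]
eef_rot: [0.001, 0.713, 0.702, 0.002]
ft_force: [-1.5, -0.3, 7.5]
gripper_width: 0.0269
finger_force: 61.4
```

```bash
python3 -c "
from h import *
st()"
```

```text
t 12.58 tcp jig [ 6.2 49.9 19.9] rot err deg [-0.3  0.1 -0.1] F [-1.5 -0.3  7.5] w 26.9 ff 61.4
```

Emit:
apply_moves --pt "0 0 -0.03 0 0 0 0.75" --pt "0 0 -0.15 0 0 0 0.75" --pt "0 0 -0.35 0 0 0 0.75" --pt "0 0 -0.55 0 0 0 0.75" --pt "0 0 -0.75 0 0 0 0.75"

```text
t: 13.0
eef_pos: [0.5739, 0.016, 0.1323]
eef_rot: [0.0, 0.713, 0.702, 0.001]
ft_force: [0.8, -0.4, -3.8]
gripper_width: 0.0273
finger_force: 60.1
```

```bash
python3 -c "
from h import *
st()
for n,u,v in(('frame corner',265,262),('frame bottom',200,288),('can',213,305),('tin right',222,345),('ruler tip',368,345),('plate left mid',358,280)):
  print(n,[toJ(onz('top',u/1.5625,v/1.5625,z)).round(0)[:2].tolist() for z in(0,.1)])
rel((10,230,130));rel((10,230,25))"
```

```text
t 13.0 tcp jig [  4.7  49.7 132.3] rot err deg [-0.1  0.1 -0.1] F [ 0.8 -0.4 -3.8] w 27.3 ff 60.1
frame corner [[38.0, 347.0], [13.0, 320.0]]
frame bottom [[-23.0, 498.0], [-43.0, 458.0]]
can [[-64.0, 465.0], [-80.0, 428.0]]
tin right [[-157.0, 439.0], [-166.0, 404.0]]
ruler tip [[-159.0, 104.0], [-168.0, 96.0]]
plate left mid [[-8.0, 128.0], [-28.0, 118.0]]
rel (10, 230, 130) [1.202, 0.037, 0.017] [0.002, -0.001, 0.001]
rel (10, 230, 25) [1.201, 0.036, 0.717] [0.002, -0.001, 0.001]
```

Emit:
apply_moves --pt "0.12 -0.02 0 0 0 0 0.75" --pt "0.32 -0.06 0 0 0 0 0.75" --pt "0.54 -0.1 0 0 0 0 0.75" --pt "0.76 -0.15 0 0 0 0 0.75" --pt "0.96 -0.2 0 0 0 0 0.75"

```text
t: 13.42
eef_pos: [0.5459, 0.162, 0.1313]
eef_rot: [0.001, 0.713, 0.702, 0.001]
ft_force: [-0.5, 1.1, -3.9]
gripper_width: 0.0269
finger_force: 60.1
```

Emit:
apply_moves --pt "0.1 0 0 0 0 0 0.75" --pt "0.17 0 0.15 0 0 0 0.75" --pt "0.17 0 0.33 0 0 0 0.75" --pt "0.17 0 0.48 0 0 0 0.75" --pt "0.17 0 0.6 0 0 0 0.75"

```text
t: 13.83
eef_pos: [0.5464, 0.1861, 0.0393]
eef_rot: [0.0, 0.712, 0.702, 0.001]
ft_force: [0.2, -0.5, -3.8]
gripper_width: 0.0276
finger_force: 60.0
```

```bash
python3 -c "
from h import *
st();rel((-25,220,8))"
```

```text
t 13.83 tcp jig [-25.8 219.4  39.3] rot err deg [-0.1  0.  -0.1] F [ 0.2 -0.5 -3.8] w 27.6 ff 60.0
rel (-25, 220, 8) [0.004, 0.005, 0.209] [0.001, -0.001, 0.002]
```

Emit:
apply_moves --pt "0 0 0.06 0 0 0 0.75" --pt "0 0 0.12 0 0 0 0.75" --pt "0 0 0.17 0 0 0 0.75" --pt "0 0 0.195 0 0 0 0.75" --pt "0 0 0.205 0 0 0 0.75"

```text
t: 14.25
eef_pos: [0.5474, 0.186, 0.01]
eef_rot: [0.001, 0.713, 0.702, 0.001]
ft_force: [0.1, 0.2, -3.5]
gripper_width: 0.0271
finger_force: 59.9
```

```bash
python3 -c "
from h import *
st()"
```

```text
t 14.25 tcp jig [-24.7 219.4  10. ] rot err deg [-0.2  0.1 -0.1] F [ 0.1  0.2 -3.5] w 27.1 ff 59.9
```

Emit:
apply_moves --pt "0 0 0.007 0 0 0 0.75" --pt "0 0 0.014 0 0 0 0.75" --pt "0 0 0.018 0 0 0 0.75" --pt "0 0 0.018 0 0 0 0.75" --pt "0 0 0.018 0 0 0 0.75"

```text
t: 14.67
eef_pos: [0.5476, 0.1861, 0.008]
eef_rot: [0.001, 0.713, 0.702, 0.002]
ft_force: [-1.8, -0.8, 2.6]
gripper_width: 0.0272
finger_force: 60.7
```

The piece is on the table (Fz changed from −3.5 to +2.6 N). Release and retreat.

Emit:
apply_moves --pt "0 0 0 0 0 0 0.64" --pt "0 0 0 0 0 0 0.55" --pt "0 0 0 0 0 0 0.5" --pt "0 0 -0.1 0 0 0 0.5" --pt "0 0 -0.3 0 0 0 0.5"

```text
t: 15.08
eef_pos: [0.5455, 0.1855, 0.0499]
eef_rot: [-0.001, 0.713, 0.702, -0.001]
ft_force: [-1.5, -0.3, -0.1]
gripper_width: 0.0426
finger_force: 0.0
```

Emit:
apply_moves --pt "0 0 -0.3 0 0 0 0.5" --pt "0 0 -0.6 0 0 0 0.5" --pt "0 0 -0.9 0 0 0 0.5" --pt "0 -0.5 -0.9 0 0 0 0.5" --pt "0 -1 -0.9 0 0 0 0.5"

```text
t: 15.5
eef_pos: [0.4648, 0.1873, 0.1871]
eef_rot: [0.002, 0.713, 0.701, 0.004]
ft_force: [-1.3, 0.2, -0.7]
gripper_width: 0.0428
finger_force: 0.0
```

```bash
python3 -c "
from h import *
st();b=r.capture('side');a=r.capture('top')
k=np.zeros((600,800,3),np.uint8);x=cv2.resize(b[110:290,170:320,::-1],(400,480));y=cv2.resize(a[100:240,150:320,::-1],(400,329));k[:480,:400]=x;k[:329,400:]=y;cv2.imwrite('pics/end.png',k)"
```

```text
t 15.5 tcp jig [-107.4  219.2  187.1] rot err deg [-0.5  0.2 -0. ] F [-1.3  0.2 -0.7] w 42.8 ff 0.0
```

View pics/end.png

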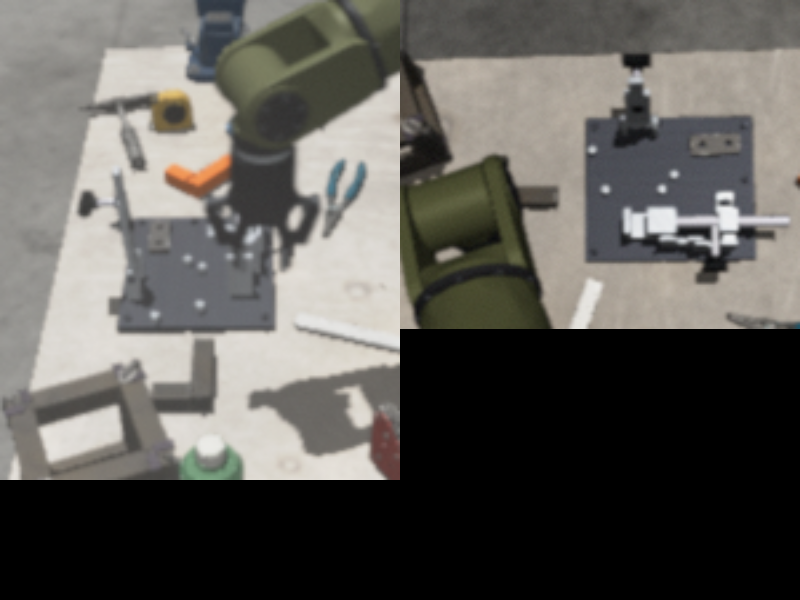

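The final picture shows:
- The L-piece lies flat on the bare table at left crop (190,375).
- The leaf stands up at (120,200), and the empty jig shows its four pins.
- The bolt is drawn, with its handle by the rear guide at right crop (712,240).
- The tab, pliers, tape measure and can look undisturbed; the disc is hidden behind the arm in this view.

Handing in.

```bash
python3 -c "
from cell import r
print(r.close_job())"
```

```text
the job is handed in; nothing more can be done
None
```

The job is handed in at about 15.6 s: the bolt is drawn about 47 mm with its handle down in the rear notch, the leaf stands open at about 1.62 rad, and the L-piece lies flat on the bare table left of the jig, with every bystander in view undisturbed (the disc was hidden behind the arm in the last picture).

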